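Make up two furniture finishing kits on the workbench

ROBOT

A 6-joint arm with a two-finger parallel gripper is mounted at the origin on the work surface. World frame = base frame: x ahead of the robot, y to its left, z up, the work surface at z = 0. Lengths are in m, angles in rad, forces in N, time in s.
With the tool pointing down it reaches from about 0.4 to 0.825 m from the base axis. Payload 7 kg.
Tool frame: the origin (TCP) lies between the finger pads; the fingertips stand 8 mm ahead of it and the grasp point (between the pads) lies 11 mm behind it (env.tip_reach is the distance from the TCP to the fingertips, in m); z points along the fingers, y is the line along which they close (so a half turn about z gives the same grasp; the last joint's range is limited). The gripper opens to 88 mm and grips with 3 to 60 N. Pads are 19 mm wide; open, the fingers measure 130 mm over their backs; the gripper's body (78 mm by 193 mm) begins 47 mm behind the grasp point.
Start: joints at [-0.998, 0.359, 0.012, 0, -1.224, -0.288], TCP at [0.19, -0.648, 0.235] pointing down, gripper open.
Joint ranges: [-3.07, 3.07], [-1.43, 2.12], [-1.02, 1.25], [-3.03, 1.67], [-3.05, -0], [-3.03, 3.03]. Speed limits (rad/s): [2.39, 2.39, 3.01, 3.14, 3.14, 3.14].

INTERFACE

Orientations are given as a unit quaternion [w, x, y, z].
In Python, from rig import env, imaging, outline_of gives the robot as it stands.
- The arm moves only by the tool drive_tool, never from a script. Its argument "targets" is text: rows parted by semicolons, each of 5 numbers parted by spaces: the shift along the tool's x, y, z in mm, then the turn about the tool's z in degrees, then the opening, from 0 (shut) to 1 (fully open). A call has 1 to 5 rows; each row is the pose to reach, as a shift and turn from the pose commanded when the call began, along the tool's axes at that moment; what a row does not reach only later rows make up. A row lasts 1/10 s, in which the tool goes at most 50 mm and 8.59 degrees, less where a joint would pass 70% of its speed; a pose out of reach is approached as far as the arm can. A call with a gripper value outside its range is refused whole. The fingers move at their own pace and stop on an object; the grip force is fixed at half the most. Time passes only in rows, so rows that repeat a pose let the fingers close. It gives the time, the measured TCP pose, the force, the opening and the grip force at its end, in the units of the state.
- env.state(): the state, without advancing time (a new reading comes with each control period).
- imaging.capture(name): name is "scene" or "top" or "wrist"; returns (picture, depth): 384x512x3 uint8, red, green, blue; 384x512 float32, m along the optical axis (not along the pixel's ray), 0 where there is no reading.
- imaging.calibration(name): a dict with "fx", "fy", "cx", "cy" (pixels), "k1" (the pictures are not rectified: a ray, as slopes to the right and down, at radius r is drawn at 1 + k1 r^2 times it, then the intrinsics apply), "extrinsics" (4x4, takes a point from camera to world coordinates); the wrist camera has in their place "tool_from_camera" (4x4, takes a point from camera to tool coordinates, whose origin is the TCP and whose axes are the flange's). Camera axes: x right, y down, z forward; pixel columns grow to the right and rows downward; lengths in m; the calibration is good to about 2 mm. A picture is of the moment at which its call begins: read the wrist's pose just before it. calibration takes no time and is no camera call.
- env.finish_job(): hands the job in; it is judged then, once.
Trained networks look in the newest picture that a camera, given by its name, has taken for a name from the list of things; names that differ only in an ending like _2 or _b are one class to them, and where a whole thing is asked for, a point or a joint stands for the part that bears it (a point fixed in the world has none). Each returns a list of dicts, best first, with "conf" (0 to 1); they miss things now and then, are a little off and sometimes report something else, mostly with a low value. They report only what shows in the picture. A call takes as long as a camera call. They do not tell look-alikes from the thing itself.
- outline_of(camera, target): "mask" (384x512 bool, what is visible of it) and "box" ([left, top, width, height] in pixels, round what is visible of it).
The state is a dict: "clock": time; "joint_positions": joint angles; "joint_vel": joint speeds; "joint_efforts": joint torques, N m; "position": TCP position; "eef_rot": TCP orientation; "contact_force": force on the tool from outside, world axes, zero at the start; "moment": the same for the moment, N m; "width": finger opening in m; "gripper_force": force on a finger pad.
Only numpy, scipy, OpenCV 4.12 (cv2) and the standard library are available. Lean on these libraries where they do the work, as an engineer would, in place of code of your own. Each camera call takes 0.05 s, during which the arm holds its last target. There are 200 camera calls.

TASK

Make up the two finishing kits: the dark walnut foot and the tan cork sanding block go on the red board, the yellow foot and the black sanding block on the blue board. On each board stand the foot upright in the middle of the round pad and lay the block flat in the middle of the rectangular pad, lengthwise along it. The white foot and the green block are stock for another job: leave them where they are.

Things in the scene. Friction and masses are not known exactly. Their poses are not given: they have to be found in the camera images.
- walnut_foot_mid (a point): turned wooden bun foot for furniture, dark brown walnut: a round barrel 50 mm across at its belt (which runs from 12 to 32 mm up) and 44 mm tall, standing upright on the bench, loose, about 70 g. The point is its centre, 22 mm above its underside; its z axis points up.
- yellow_foot_mid (a point): turned wooden bun foot for furniture, painted yellow: a round barrel 50 mm across at its belt (which runs from 12 to 32 mm up) and 44 mm tall, standing upright on the bench, loose, about 70 g. The point is its centre, 22 mm above its underside; its z axis points up.
- white_foot_mid (a point): turned wooden bun foot for furniture, painted white: a round barrel 50 mm across at its belt (which runs from 12 to 32 mm up) and 44 mm tall, standing upright on the bench, loose, about 70 g. The point is its centre, 22 mm above its underside; its z axis points up.
- cork_block_mid (a point): hand sanding block, tan cork: a plain box 76 mm long (its own x axis), 44 mm wide (y) and 44 mm tall (z), lying flat on the bench, loose, about 90 g. The point is its centre, 22 mm above its underside.
- black_block_mid (a point): hand sanding block, black: a plain box 76 mm long (its own x axis), 44 mm wide (y) and 44 mm tall (z), lying flat on the bench, loose, about 90 g. The point is its centre, 22 mm above its underside.
- green_block_mid (a point): hand sanding block, green: a plain box 76 mm long (its own x axis), 44 mm wide (y) and 44 mm tall (z), lying flat on the bench, loose, about 90 g. The point is its centre, 22 mm above its underside.
- red_board: flat kit board painted red, fixed to the bench, 110 mm (its x) by 210 mm (its y), 10 mm thick, no rim. Origin at the centre of its underside, so its top face is at z = +10 mm. Two pale pads, flush with the top face, are marked on it: a round one 66 mm across centred at x 0, y +50 mm, and a rectangular one centred at x 0, y -50 mm, 92 mm along the board's y and 60 mm along its x.
- blue_board: flat kit board painted blue, fixed to the bench, 110 mm (its x) by 210 mm (its y), 10 mm thick, no rim. Origin at the centre of its underside, so its top face is at z = +10 mm. Two pale pads, flush with the top face, are marked on it: a round one 66 mm across centred at x 0, y +50 mm, and a rectangular one centred at x 0, y -50 mm, 92 mm along the board's y and 60 mm along its x.
There are look-alikes about, which are no part of the job. Of the things that look like the part that bears cork_block_mid, the larger one is meant. What is shaped like the part that bears black_block_mid but purple is not meant.

How it is judged:
By the outcome, as a careful person would: the job done as asked, in the order asked, and still so for the second after the job is handed in, with the robot touching nothing.
It also fails if it takes over 128 s, if anything falls off the work surface, if the arm or the gripper's body presses on something with over 40 N, if the wrist force passes 120 N, or if a joint passes its speed limit or range.

## Working session

There is one attempt and no reset: what is moved stays moved. The work goes in short steps, Python scripts to look and compute and a tool call to move; the robot and the scene stay as the last step left them, time stands still between calls to the robot, and variables do not carry over. Pictures are saved under pics/ and viewed, at most 14 in all, crops included, and the job is handed in when it is done.

Besides the shell and the picture viewer there is one more tool, called after "Request:" as a command line: name --argument value ..., lists and objects as JSON in quotes. drive_tool: Moves the arm, as the interface text tells. Its arguments: {"type":"object","properties":{"targets":{"type":"string"}},"required":["targets"]}

```bash
ls; mkdir -p pics; cat > h.py <<'E'
import numpy as np, cv2
from rig import env, imaging, outline_of
from scipy.spatial.transform import Rotation as R
def pose():
    s=env.state(); q=s["eef_rot"]; T=np.eye(4)
    T[:3,:3]=R.from_quat([q[1],q[2],q[3],q[0]]).as_matrix(); T[:3,3]=s["position"]; return T
def shot(cam):
    T=pose(); im,d=imaging.capture(cam); c=imaging.calibration(cam)
    E=np.array(c["extrinsics"]) if "extrinsics" in c else T@np.array(c["tool_from_camera"])
    v,u=np.mgrid[0:384,0:512].astype(float)
    x=(u-c["cx"])/c["fx"]; y=(v-c["cy"])/c["fy"]; xd,yd=x.copy(),y.copy()
    for _ in range(8):
        f=1+c["k1"]*(x*x+y*y); x=xd/f; y=yd/f
    P=np.stack([x*d,y*d,d,np.ones_like(d)],-1)@E.T
    P=P[...,:3]; P[d<=0]=np.nan
    return im,d,P
def save(name,im,k=1):
    cv2.imwrite("pics/"+name,cv2.resize(im[...,::-1],None,fx=k,fy=k,interpolation=cv2.INTER_CUBIC))
E
python3 - <<'E'
from h import *
im,d,P=shot("top"); save("top.png",im,1.5)
np.savez("top.npz",im=im,P=P)
for n in ["walnut_foot_mid","yellow_foot_mid","white_foot_mid","cork_block_mid","black_block_mid","green_block_mid","red_board","blue_board"]:
    for o in outline_of("top",n):
        m=o["mask"]; p=P[m]; p=p[~np.isnan(p[:,0])]
        if not len(p): continue
        z=np.percentile(p[:,2],90); t=p[p[:,2]>z-.008]
        r=cv2.minAreaRect((t[:,:2]*1000).astype(np.float32))
        print(n,round(o["conf"],2),o["box"],"z%.3f"%z,np.round(r[0]),np.round(r[1]),round(r[2],1),np.median(im[m],0))
print(pose().round(3).tolist())
im,d,P=shot("scene"); save("scene.png",im,1.5)
E
```

```text
pics
walnut_foot_mid 0.9 [148.5, 116.3, 27.0, 20.7] z0.045 [651. 213.] [46. 43.] 3.8 [106.  61.  31.]
yellow_foot_mid 0.87 [396.3, 200.9, 21.9, 20.8] z0.046 [ 453. -378.] [44. 43.] 62.8 [249. 217.   0.]
white_foot_mid 0.79 [82.1, 189.4, 19.6, 21.7] z0.045 [472. 369.] [45. 40.] 6.8 [236. 235. 225.]
cork_block_mid 0.81 [328.8, 110.1, 25.7, 32.4] z0.046 [ 658. -217.] [76. 43.] 9.2 [239. 186. 107.]
cork_block_mid 0.64 [366.9, 92.1, 23.9, 25.0] z0.036 [ 718. -317.] [34. 56.] 35.2 [235. 180. 104.]
black_block_mid 0.91 [200.5, 107.4, 27.5, 36.7] z0.046 [656.  85.] [45. 76.] 69.4 [34. 33. 34.]
black_block_mid 0.86 [114.6, 255.5, 33.0, 39.8] z0.046 [297. 274.] [77. 46.] 14.4 [161.  65. 209.]
black_block_mid 0.53 [259.7, 109.9, 29.1, 35.4] z0.046 [651. -64.] [44. 75.] 62.6 [ 28. 135.  52.]
green_block_mid 0.78 [257.6, 110.6, 32.6, 35.2] z0.046 [652. -64.] [44. 77.] 62.6 [ 28. 135.  52.]
red_board 0.88 [279.9, 187.7, 91.1, 48.1] z0.012 [ 449. -184.] [109. 214.] 0.7 [231.  62.  45.]
blue_board 0.78 [139.6, 172.6, 94.6, 73.2] z0.012 [454. 150.] [210. 110.] 75.9 [ 45. 111. 194.]
blue_board 0.68 [199.7, 104.8, 28.7, 40.4] z0.046 [656.  84.] [43. 76.] 69.3 [34. 33. 34.]
[[-0.96, -0.281, -0.0, 0.19], [-0.281, 0.96, 0.0, -0.648], [0.0, 0.0, -1.0, 0.234], [0.0, 0.0, 0.0, 1.0]]
```

View pics/top.png

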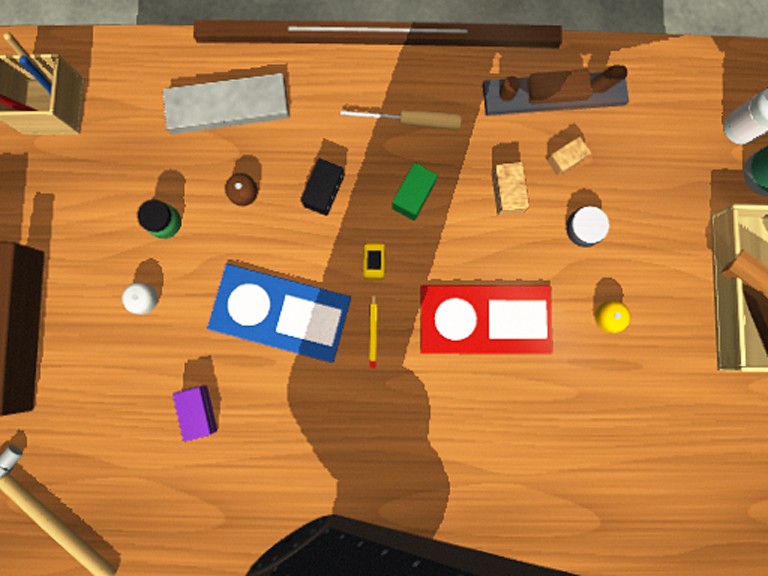

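```bash
python3 - <<'E'
from h import *
a=np.load("top.npz"); im=a["im"]; P=a["P"]
save("crop.png",im[85:240,310:430],5) if False else None
cv2.imwrite("pics/crop.png",cv2.resize(im[80:245,110:430,::-1],None,fx=2.5,fy=2.5,interpolation=cv2.INTER_CUBIC))
# pads: pale pixels at board height
g=(im.min(-1)>110)&(np.abs(P[...,2]-.01)<.008)
n,l,s,c=cv2.connectedComponentsWithStats(g.astype(np.uint8))
for i in range(1,n):
    if 150<s[i,4]<3000:
        p=P[l==i]; r=cv2.minAreaRect((p[:,:2]*1000).astype(np.float32)); print(s[i],c[i].round(),np.round(r[0],1),np.round(r[1]),round(r[2],1),(p.mean(0)*1000).round(1))
E
```

```text
[113  76  79  13 167] [153.  82.] [766.3 243. ] [  5. 195.] 9.7 [766.5 240.9  10.9]
[492 144  20  17 176] [503. 150.] [ 612.4 -631.2] [64. 31.] 59.8 [ 608.9 -632.1    8.8]
[152 189  28  28 636] [165. 203.] [467.4 198.6] [66. 66.] 1.1 [466.8 198.4  10.4]
[ 184  196   44   35 1005] [205. 213.] [443.2 102.1] [95. 62.] 76.1 [442.7 102.2  10.4]
[290 199  28  28 620] [303. 212.] [ 448. -133.] [65. 66.] 0.3 [ 448.1 -132.4   10.4]
[ 326  200   39   26 1001] [345. 213.] [ 449.3 -232.9] [60. 94.] 0.7 [ 448.9 -232.4   10.6]
```

The top view shows two corks in the plain picture (512x384): at (340,125), 76x43 mm, and at (378,102), 56x34 mm. The larger one, at (340,125), is the one meant. For the black block, the purple one at (131,275) is excluded, so it is the black one at (214,125). I'll confirm both in the crop.

View pics/crop.png

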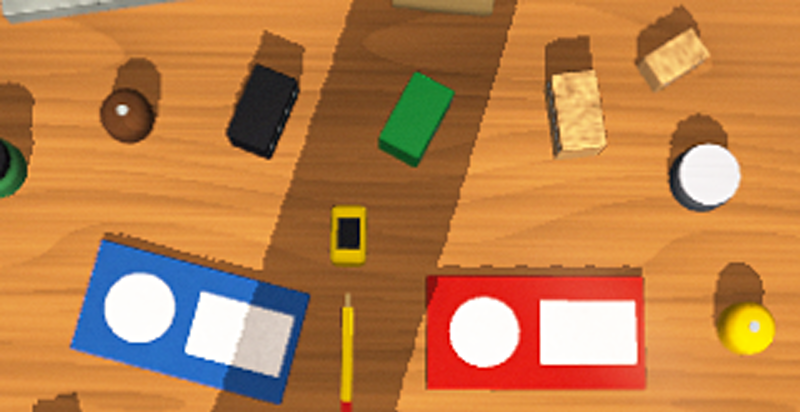

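Request:
drive_tool --targets "-684 697 0 -73.7 1;-684 697 0 -73.7 1;-684 697 0 -73.7 1;-684 697 0 -73.7 1;-684 697 0 -73.7 1"

```text
clock: 1.0
position: [0.3081, -0.4257, 0.2348]
eef_rot: [0.0, -0.497, 0.868, -0.0]
contact_force: [2.0, -0.3, 0.8]
width: 0.0874
gripper_force: 0.0
```

```bash
cat >> h.py <<'E'
def go(x,y,z,ang):
    """shift in tool axes (mm) and turn (deg) to reach world x,y,z (mm) with tool y at angle ang (mod 180)"""
    T=pose(); d=T[:3,:3].T@(np.array([x,y,z])-T[:3,3]*1000)
    a=np.degrees(np.arctan2(T[1,1],T[0,1])); t=-((ang-a+90)%180-90)
    print("shift",d.round(1),"turn",round(t,1),"yang",round(a,1),"pos",(T[:3,3]*1000).round(1),"tilt",T[2,2].round(4))
E
python3 - <<'E'
from h import *
P=np.load("top.npz")["P"]
q=P[135:166,376:408].reshape(-1,3); q=q[q[:,2]>.03]; print("jar",(q.mean(0)*1e3).round(),(q.min(0)*1e3).round(),(q.max(0)*1e3).round())
go(651,213,235,180); print(env.state()["joint_positions"],env.state()["clock"])
E
```

```text
jar [ 600. -345.   35.] [ 571. -375.   30.] [ 628. -317.   41.]
shift [-7.244e+02  2.710e+01 -3.000e-01] turn -30.4 yang 149.6 pos [ 308.1 -425.7  234.8] tilt -1.0
[-5.70691580e-01  1.11473698e-01 -3.15242844e-01  4.00182139e-05
 -1.14340828e+00  4.05389554e-02] 1.0
```

The crop confirms the choice: the large tan cork is at crop (577,113), with the smaller one at (673,58), and the black block is at (263,110). I'll continue to the walnut foot.

Request:
drive_tool --targets "-724 27 0 -30.4 1;-724 27 0 -30.4 1;-724 27 0 -30.4 1;-724 27 0 -30.4 1;-724 27 0 -30.4 1"

```text
clock: 1.5
position: [0.4278, -0.2059, 0.2351]
eef_rot: [0.0, -0.706, 0.708, -0.001]
contact_force: [1.1, -0.5, -0.3]
width: 0.0872
gripper_force: 0.0
```

```bash
python3 -c "
from h import *
go(651,213,235,180)"
```

```text
shift [-4.194e+02 -2.222e+02  4.000e-01] turn -0.1 yang 179.9 pos [ 427.8 -205.9  235.1] tilt -1.0
```

Request:
drive_tool --targets "-419 -222 0 0 1;-419 -222 0 0 1;-419 -222 0 0 1;-419 -222 0 0 1;-419 -222 0 0 1"

```text
clock: 2.0
position: [0.546, 0.0146, 0.235]
eef_rot: [0.0, -0.705, 0.709, -0.0]
contact_force: [1.1, -1.4, -1.4]
width: 0.088
gripper_force: 0.0
```

```bash
python3 -c "
from h import *
go(651,213,150,180)"
```

```text
shift [-198.9 -103.9   85.2] turn -0.3 yang 179.7 pos [546.   14.6 235. ] tilt -1.0
```

Request:
drive_tool --targets "-199 -104 85 0 1;-199 -104 85 0 1;-199 -104 85 0 1;-199 -104 85 0 1;-199 -104 85 0 1"

```text
clock: 2.5
position: [0.6511, 0.2132, 0.1482]
eef_rot: [-0.0, -0.705, 0.709, 0.0]
contact_force: [-0.2, -0.0, 0.3]
width: 0.0878
gripper_force: 0.0
```

```bash
cat >> h.py <<'E'
def find(n,cam="wrist",band=.008,zmin=None):
    im,d,P=shot(cam); out=[]
    for o in outline_of(cam,n):
        m=o["mask"]; p=P[m]; p=p[~np.isnan(p[:,0])]
        if len(p)<20: continue
        z=np.percentile(p[:,2],90); t=p[p[:,2]>z-band]
        r=cv2.minAreaRect((t[:,:2]*1000).astype(np.float32))
        print(n,round(o["conf"],2),np.round(o["box"]),"z%.3f"%z,np.round(r[0],1),np.round(r[1]),round(r[2],1),"mean",(t.mean(0)*1e3).round(1),np.median(im[m],0))
    return im,P
def pads(im,P,thr=110,zt=.01):
    g=(im.min(-1)>thr)&(np.abs(P[...,2]-zt)<.008)
    n,l,s,c=cv2.connectedComponentsWithStats(g.astype(np.uint8))
    for i in range(1,n):
        if s[i,4]>1500:
            p=P[l==i]; r=cv2.minAreaRect((p[:,:2]*1000).astype(np.float32)); print("pad",s[i],np.round(r[0],1),np.round(r[1],1),round(r[2],1),(p.mean(0)*1000).round(1))
E
python3 -c "
from h import *
im,P=find('walnut_foot_mid'); save('w1.png',im)
go(651,213,15,180)"
```

```text
walnut_foot_mid 0.86 [232. 164.  54.  51.] z0.044 [652.5 214.8] [46. 45.] 14.4 mean [652.4 213.5  42.5] [95. 67. 49.]
shift [  1.1  -0.6 130.7] turn -0.2 yang 179.8 pos [650.8 214.4 145.7] tilt -1.0
```

View pics/w1.png

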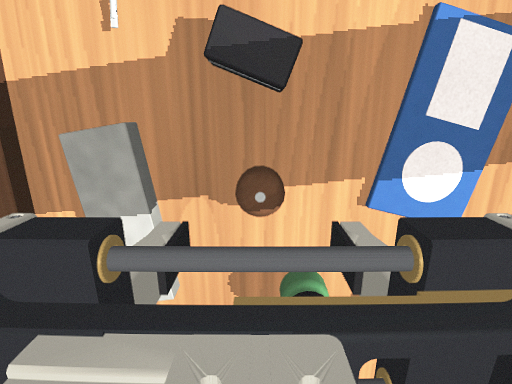

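The wrist view shows the walnut foot at (260,190), the black block at (253,47), the grey stone at (110,170), near where the gripper's body will go, and the bottle at (305,285). I'll check the stone's height before descending.

```bash
python3 -c "
from h import *
P=np.load('top.npz')['P']
q=P[45:95,105:198].reshape(-1,3); q=q[(q[:,2]>.015)]*1e3
print(np.percentile(q[:,2],[50,95,100]).round(),q.min(0).round(), [ (y,q[abs(q[:,1]-y)<8][:,0].min().round()) for y in (150,180,210,240,270)])
q=P[130:162,88:124].reshape(-1,3); q=q[(q[:,2]>.015)]*1e3; print('bottle',q.min(0).round(),q.max(0).round())
go(652,213.5,15,180)"
```

```text
[28. 31. 33.] [751. 144.  15.] [(150, np.float64(778.0)), (180, np.float64(775.0)), (210, np.float64(767.0)), (240, np.float64(763.0)), (270, np.float64(759.0))]
bottle [572. 316.  15.] [626. 366.  65.]
shift [  0.6  -1.6 130.7] turn -0.2 yang 179.8 pos [650.8 214.4 145.7] tilt -1.0
```

Request:
drive_tool --targets "0 -1 131 0 0.85;0 -1 131 0 0.85;0 -1 131 0 0.85;0 -1 131 0 0.85;0 -1 131 0 0.85"

```text
clock: 3.1
position: [0.6519, 0.2108, 0.0193]
eef_rot: [-0.0, -0.705, 0.709, -0.0]
contact_force: [1.2, 0.1, 0.4]
width: 0.0743
gripper_force: 0.0
```

```bash
python3 -c "
from h import *
go(652,213.5,15,180)"
```

```text
shift [-2.7 -0.1  4.3] turn -0.3 yang 179.7 pos [651.9 210.8  19.3] tilt -1.0
```

Request:
drive_tool --targets "-1 0 2 0 0.85;-1 0 2 0 0;-1 0 2 0 0;-1 0 2 0 0;-1 0 2 0 0"

```text
clock: 3.6
position: [0.6516, 0.212, 0.0173]
eef_rot: [0.0, -0.705, 0.709, -0.0]
contact_force: [-1.5, 0.8, 4.6]
width: 0.0495
gripper_force: 30.0
```

Request:
drive_tool --targets "0 0 0 0 0;0 0 0 0 0;0 0 -40 0 0;0 0 -90 0 0;0 0 -100 0 0"

```text
clock: 4.1
position: [0.6545, 0.2132, 0.1229]
eef_rot: [0.004, -0.706, 0.709, -0.002]
contact_force: [2.0, 0.4, -0.3]
width: 0.0491
gripper_force: 30.0
```

```bash
python3 -c "
from h import *
go(448,-132.7,110,180); s=env.state(); print(s['width'],s['gripper_force'])"
```

```text
shift [346.8 205.1  10. ] turn -0.2 yang 179.8 pos [654.5 213.2 122.9] tilt -1.0
0.04910729488324708 30.000077036675066
```

Request:
drive_tool --targets "347 205 0 0 0;347 205 0 0 0;347 205 0 0 0;347 205 0 0 0;347 205 0 0 0"

```text
clock: 4.6
position: [0.5218, -0.0041, 0.1165]
eef_rot: [0.0, -0.705, 0.709, -0.0]
contact_force: [1.1, -1.3, -0.1]
width: 0.0489
gripper_force: 30.0
```

```bash
python3 -c "
from h import *
go(448,-132.7,110,180)"
```

```text
shift [129.   73.1   6.4] turn -0.3 yang 179.7 pos [521.8  -4.1 116.5] tilt -1.0
```

Request:
drive_tool --targets "129 73 6 0 0;129 73 6 0 0;129 73 6 0 0;129 73 6 0 0;129 73 6 0 0"

```text
clock: 5.1
position: [0.449, -0.1323, 0.1108]
eef_rot: [0.0, -0.704, 0.71, -0.0]
contact_force: [1.2, 0.5, -0.8]
width: 0.0496
gripper_force: 30.0
```

```bash
python3 -c "
from h import *
im,d,P=shot('wrist'); pads(im,P); save('w2.png',im)
find('walnut_foot_mid')
find('red_board',band=.01)
go(448,-132.7,28,180)"
```

```text
pad [ 222   23   74  116 8165] [ 449.6 -231.7] [60.8 93.3] 0.7 [ 449.7 -233.5   10.4]
pad [ 227  161   71   55 2851] [ 447.9 -138.4] [52.3 66.2] 87.8 [ 448.1 -139.2   10.4]
walnut_foot_mid 0.96 [217. 204.  86.  91.] z0.138 [ 451.6 -137.4] [44. 54.] 2.6 mean [ 450.9 -131.4  136.3] [55. 37. 26.]
red_board 0.76 [191.  10. 138. 220.] z0.011 [ 449.8 -190.7] [112. 193.] 0.3 mean [ 449.2 -205.4   10.2] [179.  54.  50.]
shift [ 2.3  2.1 82.5] turn -0.2 yang 179.8 pos [ 450.1 -130.5  110.5] tilt -1.0
```

View pics/w2.png

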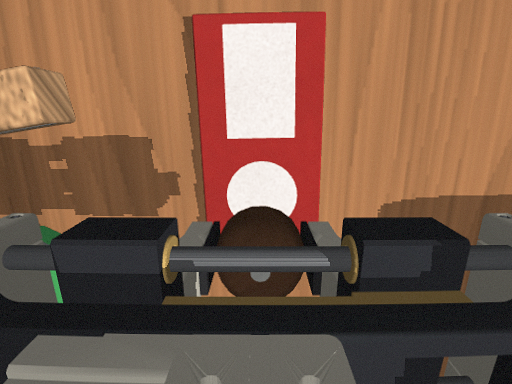

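The wrist view shows the foot hanging upright at (260,255), the round pad centred at about (262,192), and the rectangular pad at (259,80). I'll lower it.

Request:
drive_tool --targets "2 1.5 40 0 0;2 1.5 70 0 0;2 1.5 78 0 0;2 1.5 80 0 0;2 1.5 80 0 0"

```text
clock: 5.85
position: [0.4488, -0.1329, 0.0312]
eef_rot: [0.0, -0.706, 0.709, -0.0]
contact_force: [0.6, 0.4, -0.6]
width: 0.0492
gripper_force: 30.0
```

```bash
python3 -c "
from h import *
go(448.5,-133,27.5,180)
go(448.5,-133,27.5,180)
im,d,P=shot('wrist');go(448.5,-133,27.5,180)"
```

```text
shift [0.1 0.3 3.7] turn -0.3 yang 179.7 pos [ 448.8 -132.9   31.2] tilt -1.0
shift [0.1 0.3 3.7] turn -0.3 yang 179.7 pos [ 448.8 -132.9   31.2] tilt -1.0
shift [0.  0.5 4.1] turn -0.3 yang 179.7 pos [ 449.  -133.    31.6] tilt -1.0
```

Request:
drive_tool --targets "0 0 2 0 0;0 0 4 0 0;0 0 4 0 0;0 0 4 0 0"

```text
clock: 6.3
position: [0.4487, -0.1332, 0.0272]
eef_rot: [0.001, -0.705, 0.709, -0.001]
contact_force: [0.6, 1.5, 6.5]
width: 0.0487
gripper_force: 30.0
```

Request:
drive_tool --targets "0 0 0 0 0.85;0 0 0 0 0.85;0 0 0 0 0.85;0 0 -50 0 0.85;0 0 -100 0 0.85"

```text
clock: 6.8
position: [0.4463, -0.1335, 0.1262]
eef_rot: [-0.002, -0.705, 0.709, 0.002]
contact_force: [2.4, 1.2, 0.6]
width: 0.0739
gripper_force: 0.0
```

Request:
drive_tool --targets "84 -210 0 80 0.95;84 -210 0 80 0.95;84 -210 0 80 0.95;84 -210 0 80 0.95;84 -210 0 80 0.95"

```text
clock: 7.3
position: [0.6601, -0.22, 0.1255]
eef_rot: [-0.0, -0.393, 0.919, -0.0]
contact_force: [-0.2, 0.3, -0.8]
width: 0.0834
gripper_force: 0.0
```

```bash
python3 -c "
from h import *
go(658,-217,150,99.2)"
```

```text
shift [ -0.7   3.5 -24.5] turn 37.1 yang 136.3 pos [ 660.1 -220.   125.5] tilt -1.0
```

Request:
drive_tool --targets "-1 3 -20 37 1;-1 3 -20 37 1;-1 3 -20 37 1;-1 3 -20 37 1;-1 3 -20 37 1"

```text
clock: 7.8
position: [0.6555, -0.2156, 0.1459]
eef_rot: [-0.001, -0.082, 0.997, 0.0]
contact_force: [0.4, 1.2, 0.5]
width: 0.0876
gripper_force: 0.0
```

```bash
python3 -c "
from h import *
im,P=find('cork_block_mid'); save('w3.png',im)
find('walnut_foot_mid','top')
go(658,-217,15,99.2)"
```

```text
cork_block_mid 0.94 [125. 201.  64.  43.] z0.034 [ 695.7 -303.7] [ 25. 107.] 41.3 mean [ 709.3 -322.1   33.6] [200. 155. 112.]
cork_block_mid 0.58 [232. 150.  48.  80.] z0.044 [ 658.8 -218.4] [76. 44.] 7.7 mean [ 656.7 -218.9   43.4] [217. 168. 121.]
shift [ -2.1  -1.8 131.2] turn 0.6 yang 99.8 pos [ 655.7 -215.6  146.2] tilt -1.0
```

View pics/w3.png

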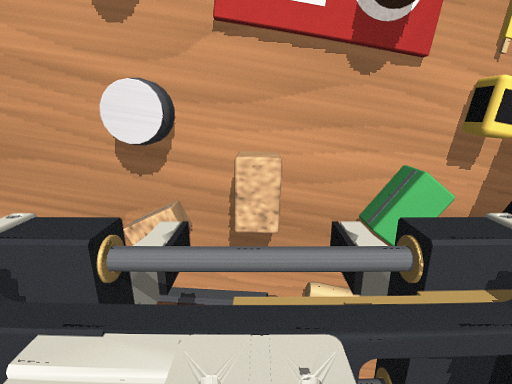

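The wrist view shows the large cork centred at (258,193) and lined up between the fingers. The small cork at (160,225) and the green block at (408,205) are both clear of them.

Request:
drive_tool --targets "-2 -2 131 1 0.8;-2 -2 131 1 0.8;-2 -2 131 1 0.8;-2 -2 131 1 0.8;-2 -2 131 1 0.8"

```text
clock: 8.5
position: [0.6584, -0.2173, 0.0159]
eef_rot: [-0.0, -0.077, 0.997, -0.0]
contact_force: [0.1, -0.6, 0.2]
width: 0.0706
gripper_force: 0.0
```

```bash
python3 -c "
from h import *
go(658,-218,15,98.5)"
```

```text
shift [ 0.5 -0.6  0.9] turn 0.3 yang 98.8 pos [ 658.4 -217.3   15.9] tilt -1.0
```

Request:
drive_tool --targets "0 0 0 0 0;0 0 0 0 0;0 0 0 0 0;0 0 -40 0 0;0 0 -100 0 0"

```text
clock: 9.0
position: [0.6562, -0.2169, 0.1043]
eef_rot: [-0.003, -0.076, 0.997, 0.001]
contact_force: [1.1, -0.2, 0.1]
width: 0.0432
gripper_force: 30.0
```

Request:
drive_tool --targets "209 17 0 -81.7 0;209 17 0 -81.7 0;209 17 0 -81.7 0;209 17 0 -81.7 0;209 17 0 -81.7 0"

```text
clock: 9.5
position: [0.4432, -0.2319, 0.1059]
eef_rot: [-0.0, -0.438, 0.899, 0.001]
contact_force: [1.2, -0.5, -1.2]
width: 0.043
gripper_force: 30.0
```

```bash
python3 -c "
from h import *
go(449.4,-232.3,110,180.5)"
```

```text
shift [-3.5 -5.2 -4.1] turn -38.6 yang 141.9 pos [ 443.2 -231.9  105.9] tilt -1.0
```

Request:
drive_tool --targets "-3 -4 0 -38.6 0;-3 -4 0 -38.6 0;-3 -4 0 -38.6 0;-3 -4 0 -38.6 0;-3 -4 0 -38.6 0"

```text
clock: 10.0
position: [0.4541, -0.2322, 0.1062]
eef_rot: [-0.0, 0.711, -0.703, 0.0]
contact_force: [0.8, -0.4, -2.1]
width: 0.0431
gripper_force: 30.0
```

```bash
python3 -c "
from h import *
im,P=find('cork_block_mid'); save('w4.png',im)
go(449.4,-232.3,27,180.5)"
```

```text
cork_block_mid 0.89 [222. 166.  76. 131.] z0.102 [ 455.2 -229.1] [44. 76.] 0.5 mean [ 455.5 -236.6  101. ] [174. 136.  99.]
cork_block_mid 0.63 [  1. 109.   4.  15.] z0.006 [ 691.9 -302.5] [12.  6.] 67.5 mean [ 691.  -303.4    3.5] [169. 131.  94.]
shift [ 0.1  4.8 79.1] turn -0.2 yang -179.7 pos [ 454.1 -232.2  106.1] tilt -1.0
```

View pics/w4.png

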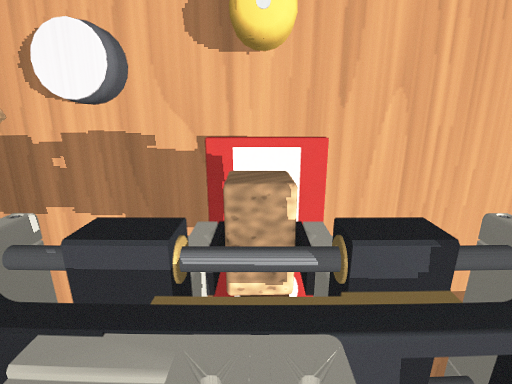

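The picture shows the cork between the fingers at (260,230), with the rectangular pad beneath it. Its measured top height (0.102) doesn't match the expected 0.134, so I'll check before lowering.

```bash
python3 -c "
from h import *
im,d,P=shot('wrist')
for r in range(160,300,10): print(r,[tuple((P[r,c]*1e3).round().tolist()) for c in (240,260,280)])
print(pose()[:3,3])
im,d,P=shot('scene'); np.savez('sc.npz',im=im,P=P); save('sc1.png',im,1.5)
for o in outline_of('scene','cork_block_mid'):
    p=P[o['mask']]*1e3; print(o['conf'],o['box'],np.nanpercentile(p,[3,50,97],axis=0).round())
"
```

```text
160 [(473.0, -266.0, 11.0), (455.0, -266.0, 10.0), (438.0, -266.0, 12.0)]
170 [(469.0, -267.0, 63.0), (455.0, -267.0, 62.0), (441.0, -267.0, 62.0)]
180 [(467.0, -267.0, 94.0), (455.0, -267.0, 94.0), (443.0, -267.0, 94.0)]
190 [(467.0, -263.0, 102.0), (455.0, -262.0, 100.0), (444.0, -263.0, 101.0)]
200 [(467.0, -257.0, 101.0), (455.0, -257.0, 102.0), (443.0, -256.0, 100.0)]
210 [(467.0, -250.0, 102.0), (455.0, -250.0, 101.0), (443.0, -250.0, 101.0)]
220 [(467.0, -244.0, 101.0), (455.0, -244.0, 101.0), (443.0, -244.0, 100.0)]
230 [(467.0, -238.0, 101.0), (455.0, -237.0, 101.0), (443.0, -238.0, 101.0)]
240 [(467.0, -231.0, 102.0), (455.0, -231.0, 102.0), (443.0, -231.0, 101.0)]
250 [(461.0, -265.0, 179.0), (455.0, -265.0, 180.0), (449.0, -265.0, 179.0)]
260 [(461.0, -263.0, 182.0), (455.0, -262.0, 181.0), (449.0, -262.0, 182.0)]
270 [(461.0, -258.0, 181.0), (455.0, -259.0, 181.0), (449.0, -259.0, 182.0)]
280 [(468.0, -203.0, 102.0), (455.0, -203.0, 102.0), (442.0, -203.0, 101.0)]
290 [(468.0, -195.0, 101.0), (455.0, -195.0, 101.0), (442.0, -196.0, 101.0)]
[ 0.4540681  -0.2321964   0.10602675]
0.89 [147.7, 285.9, 24.8, 23.4] [[ 695. -343.    3.]
 [ 722. -314.   32.]
 [ 744. -286.   37.]]
0.67 [158.5, 205.6, 26.0, 10.3] [[ 471. -264.   56.]
 [ 475. -231.   71.]
 [ 480. -195.   83.]]
```

View pics/sc1.png

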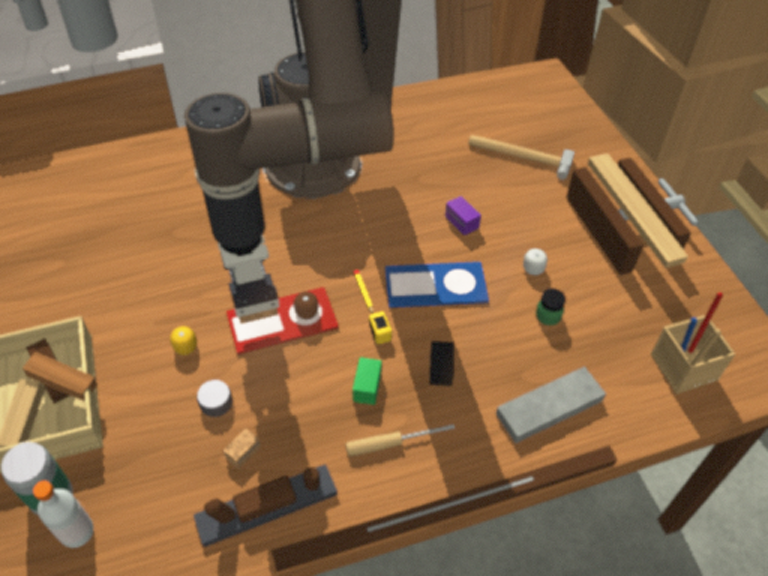

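The block slipped down in the grip. It is level, but its top is at 0.1015 and its base is at about 0.0575. I'll lower it gently from here, correcting by 3 mm in x and 5.5 mm in y.

Request:
drive_tool --targets "1.5 3 6 0 0;3 5.5 14 0 0;3 5.5 22 0 0;3 5.5 30 0 0;3 5.5 36 0 0"

```text
clock: 10.75
position: [0.4482, -0.2352, 0.0684]
eef_rot: [0.0, 0.709, -0.705, -0.0]
contact_force: [0.3, -0.2, -0.1]
width: 0.0428
gripper_force: 30.0
```

```bash
python3 -c "
from h import *
im,d,P=shot('wrist')
for r in range(160,300,10): print(r,[tuple((P[r,c]*1e3).round().tolist()) for c in (240,260,280)])
go(449.4,-235,58.5,180.5);print(env.state()['contact_force'])
"
```

```text
160 [(465.0, -275.0, 10.0), (449.0, -275.0, 11.0), (434.0, -275.0, 11.0)]
170 [(464.0, -270.0, 25.0), (449.0, -270.0, 23.0), (435.0, -270.0, 23.0)]
180 [(461.0, -270.0, 56.0), (449.0, -270.0, 55.0), (437.0, -270.0, 55.0)]
190 [(461.0, -266.0, 64.0), (449.0, -266.0, 63.0), (438.0, -266.0, 63.0)]
200 [(461.0, -259.0, 64.0), (449.0, -260.0, 63.0), (438.0, -259.0, 62.0)]
210 [(461.0, -253.0, 63.0), (449.0, -253.0, 64.0), (437.0, -253.0, 63.0)]
220 [(461.0, -247.0, 63.0), (449.0, -247.0, 63.0), (437.0, -247.0, 62.0)]
230 [(461.0, -241.0, 64.0), (449.0, -241.0, 64.0), (437.0, -241.0, 64.0)]
240 [(461.0, -234.0, 64.0), (449.0, -234.0, 63.0), (437.0, -234.0, 63.0)]
250 [(456.0, -268.0, 142.0), (450.0, -268.0, 142.0), (444.0, -268.0, 142.0)]
260 [(456.0, -266.0, 144.0), (450.0, -266.0, 144.0), (444.0, -265.0, 144.0)]
270 [(456.0, -262.0, 144.0), (450.0, -262.0, 143.0), (443.0, -262.0, 144.0)]
280 [(462.0, -206.0, 64.0), (449.0, -206.0, 64.0), (436.0, -206.0, 63.0)]
290 [(462.0, -199.0, 64.0), (449.0, -199.0, 64.0), (436.0, -198.0, 63.0)]
shift [-0.1 -1.6  9.2] turn -0.2 yang -179.7 pos [ 447.8 -235.1   67.7] tilt -1.0
[-0.14849191  0.02286935 -1.65503898]
```

Request:
drive_tool --targets "0 0 4 0 0;0 0 7 0 0;0 0 9 0 0;0 0 10 0 0;0 0 10 0 0"

```text
clock: 11.3
position: [0.4487, -0.2353, 0.0597]
eef_rot: [-0.0, 0.709, -0.705, 0.0]
contact_force: [0.6, 0.5, 0.2]
width: 0.0432
gripper_force: 30.0
```

Request:
drive_tool --targets "0 0 0 0 0.75;0 0 0 0 0.75;0 0 0 0 0.75;0 0 -50 0 0.75;0 0 -90 0 0.85"

```text
clock: 11.8
position: [0.4482, -0.2354, 0.1507]
eef_rot: [0.001, 0.709, -0.705, -0.001]
contact_force: [2.0, 0.0, 0.4]
width: 0.0691
gripper_force: 0.0
```

```bash
python3 -c "
from h import *
im,d,P=shot('wrist'); save('w5.png',im); pads(im,P)
find('cork_block_mid'); 
go(453,-378,120,180)
"
```

```text
cork_block_mid 0.83 [ 0. 78. 45. 60.] z0.033 [ 702.1 -311.8] [54. 29.] 83.7 mean [ 704.  -308.5   31.6] [186. 145. 111.]
cork_block_mid 0.7 [240. 151.  42.  83.] z0.055 [ 451.6 -232.2] [44. 76.] 0.2 mean [ 451.6 -234.2   53.6] [236. 193. 140.]
cork_block_mid 0.45 [233.   4.  55.  62.] z0.044 [ 454.3 -379. ] [45. 44.] 2.3 mean [ 454.5 -378.7   42.6] [249. 224. 102.]
shift [142.4  -1.5  32.8] turn 0.3 yang -179.7 pos [ 450.5 -235.6  152.6] tilt -1.0
```

View pics/w5.png

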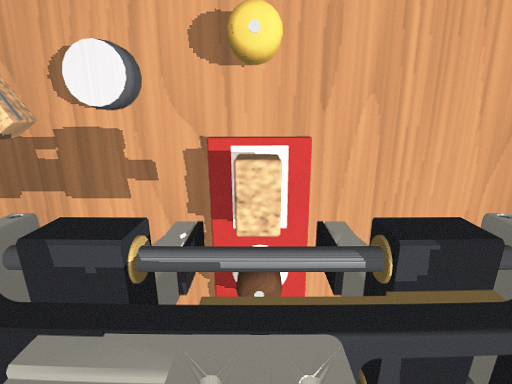

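The wrist view shows the cork centred on the pad at (260,192) with the pad margins equal, and the walnut foot upright on the round pad at (260,280). Yellow is at (254,30), next.

Request:
drive_tool --targets "143 -3 0 0 0.85;143 -3 0 0 0.85;143 -3 0 0 0.85;143 -3 50 0 0.85;143 -3 80 0 0.85"

```text
clock: 12.45
position: [0.4504, -0.3788, 0.0661]
eef_rot: [0.0, 0.708, -0.707, -0.001]
contact_force: [-0.7, 0.1, -1.3]
width: 0.0743
gripper_force: 0.0
```

```bash
python3 -c "
from h import *
find('yellow_foot_mid')
go(454,-378.5,16,180)"
```

```text
yellow_foot_mid 0.83 [219. 178.  72.  69.] z0.044 [ 454.6 -384.2] [40. 46.] 87.9 mean [ 454.8 -384.5   42.6] [188. 150.  67.]
shift [ 1.9 -6.  48.1] turn 0.2 yang -179.8 pos [ 448.4 -376.9   64.2] tilt -0.9999
```

```bash
python3 -c "
from h import *
find('yellow_foot_mid')
go(454,-378.5,16,180)"
```

```text
yellow_foot_mid 0.83 [218. 175.  69.  72.] z0.044 [ 455.1 -383.4] [46. 41.] 3.1 mean [ 454.8 -384.2   42.5] [187. 149.  67.]
shift [ 0.3 -2.1 53.3] turn 0.3 yang -179.7 pos [ 452.  -378.2   69.3] tilt -1.0
```

Request:
drive_tool --targets "1.5 -3 25 0 0.85;1.5 -3 52 0 0.85;1.5 -3 52 0 0.85;1.5 -3 52 0 0;1.5 -3 52 0 0"

```text
clock: 13.15
position: [0.4568, -0.3802, 0.0199]
eef_rot: [-0.0, 0.709, -0.705, 0.002]
contact_force: [0.5, -1.3, 0.3]
width: 0.0636
gripper_force: 0.0
```

Request:
drive_tool --targets "0 0 0 0 0;0 0 0 0 0;0 0 0 0 0;0 0 0 0 0;0 0 -10 0 0"

```text
clock: 13.65
position: [0.4548, -0.3794, 0.0274]
eef_rot: [0.0, 0.709, -0.705, -0.001]
contact_force: [0.3, -0.2, -0.6]
width: 0.049
gripper_force: 30.0
```

Request:
drive_tool --targets "0 0 -20 0 0;0 0 -60 0 0;0 0 -100 0 0;0 0 -100 0 0"

```text
clock: 14.05
position: [0.4585, -0.3816, 0.1344]
eef_rot: [-0.001, 0.709, -0.705, 0.005]
contact_force: [0.5, -0.2, -0.5]
width: 0.0492
gripper_force: 30.0
```

```bash
python3 -c "
from h import *
find('yellow_foot_mid')
go(467,198.6,125,165.9)"
```

```text
yellow_foot_mid 0.92 [214. 198.  89.  97.] z0.159 [ 459.8 -386.8] [55. 44.] 81.7 mean [ 459.8 -387.2  158.4] [181. 144.  65.]
shift [-578.5  -13.9    3.8] turn 14.4 yang -179.7 pos [ 455.9 -379.9  129.4] tilt -1.0
```

Request:
drive_tool --targets "-578 -14 0 14.4 0;-578 -14 0 14.4 0;-578 -14 0 14.4 0;-578 -14 0 14.4 0;-578 -14 0 14.4 0"

```text
clock: 14.65
position: [0.459, -0.1317, 0.1266]
eef_rot: [-0.001, -0.615, 0.789, 0.001]
contact_force: [2.0, 0.1, 0.2]
width: 0.0491
gripper_force: 30.0
```

```bash
python3 -c "
from h import *
go(467,198.6,115,165.9)"
```

```text
shift [-322.3   72.9   11.6] turn -0.0 yang 165.9 pos [ 459.  -131.7  126.6] tilt -1.0
```

Request:
drive_tool --targets "-322 73 5 0 0;-322 73 5 0 0;-322 73 5 0 0;-322 73 5 0 0;-322 73 5 0 0"

```text
clock: 15.15
position: [0.4648, 0.1181, 0.123]
eef_rot: [-0.001, -0.615, 0.789, 0.0]
contact_force: [2.1, -0.5, -0.4]
width: 0.0495
gripper_force: 30.0
```

```bash
python3 -c "
from h import *
go(467,198.6,115,165.9)"
```

```text
shift [-78.6  17.5   8. ] turn -0.0 yang 165.9 pos [464.8 118.1 123. ] tilt -1.0
```

Request:
drive_tool --targets "-79 17.5 8 0 0;-79 17.5 8 0 0;-79 17.5 8 0 0;-79 17.5 8 0 0;-79 17.5 8 0 0"

```text
clock: 15.65
position: [0.4677, 0.1964, 0.1151]
eef_rot: [-0.001, -0.615, 0.789, -0.0]
contact_force: [-0.1, 0.0, -1.1]
width: 0.0493
gripper_force: 30.0
```

```bash
cat >> h.py <<'E'
def pads2(b,thr=100):
    im,d,P=shot("wrist"); 
    g=(im.min(-1)>thr)&(np.abs(P[...,2]-.01)<.006)
    n,l,s,c=cv2.connectedComponentsWithStats(g.astype(np.uint8))
    a=np.radians(b); ax=np.array([[np.cos(a),np.sin(a)],[-np.sin(a),np.cos(a)]])
    for i in range(1,n):
        if s[i,4]>800:
            p=P[l==i][:,:2]*1000@ax.T; lo,hi=np.percentile(p,.3,0),np.percentile(p,99.7,0); r=cv2.minAreaRect((P[l==i][:,:2]*1000).astype(np.float32))
            print("pad",s[i],"board-axes ranges",lo.round(1),hi.round(1),"rect",np.round(r[0],1),np.round(r[1],1),round(r[2],1))
    T=pose(); print("tcp in board axes",ax@T[:2,3]*1000)
    return im,P
E
python3 -c "
from h import *
im,P=pads2(-14.1); save('w6.png',im)
find('yellow_foot_mid')
go(467,198.6,27,165.9)"
```

```text
pad [ 226   27   73  113 7899] board-axes ranges [374.5 160.7] [435.1 253. ] rect [442.9 101.9] [93.  61.3] 76.1
pad [ 228  162   70   55 2338] board-axes ranges [371.  274.1] [437.2 322.2] rect [463.3 191.4] [49.6 68. ] 68.7
tcp in board axes [405.99478496 304.31582524]
yellow_foot_mid 0.93 [217. 198.  87.  94.] z0.140 [467.9 194.5] [46. 44.] 84.6 mean [467.9 190.9 138.7] [215.  172.   78.5]
shift [-1.9  1.7 88.7] turn -0.1 yang 165.8 pos [468.2 196.3 115.7] tilt -1.0
```

View pics/w6.png

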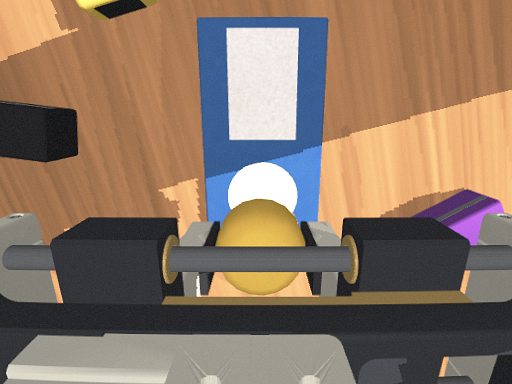

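The wrist view shows the yellow foot upright at (260,250), the round pad at (262,195) and the rectangular pad at (262,83). I'll correct by about 3 mm and lower it.

Request:
drive_tool --targets "-3 1.7 40 0 0;-3 1.7 72 0 0;-3 1.7 82 0 0;-3 1.7 84 0 0;-3 1.7 84 0 0"

```text
clock: 16.3
position: [0.468, 0.2008, 0.0326]
eef_rot: [0.0, -0.615, 0.789, -0.0]
contact_force: [0.0, 0.1, -0.4]
width: 0.049
gripper_force: 30.0
```

Request:
drive_tool --targets "0 0 2 0 0;0 0 4 0 0;0 0 5 0 0;0 0 5 0 0"

```text
clock: 16.7
position: [0.4682, 0.2014, 0.0289]
eef_rot: [0.001, -0.615, 0.788, -0.0]
contact_force: [-4.7, -2.4, 16.3]
width: 0.0493
gripper_force: 30.0
```

Request:
drive_tool --targets "0 0 -3 0 0;1.5 0 -3 0 0;1.5 0 -1 0 0;1.5 0 -1 0 0.85;1.5 0 -1 0 0.85"

```text
clock: 17.2
position: [0.467, 0.1993, 0.0277]
eef_rot: [0.0, -0.615, 0.789, 0.0]
contact_force: [0.4, -0.3, -0.1]
width: 0.0597
gripper_force: 0.0
```

Request:
drive_tool --targets "0 0 0 0 0.85;0 0 -50 0 0.85;0 0 -100 0 0.85;0 0 -100 0 0.85"

```text
clock: 17.6
position: [0.4703, 0.2016, 0.1339]
eef_rot: [0.005, -0.615, 0.788, -0.0]
contact_force: [0.2, 1.5, -0.6]
width: 0.0743
gripper_force: 0.0
```

```bash
python3 -c "
from h import *
go(656,85,150,69.4)"
```

```text
shift [  68.  -208.5  -15.2] turn -83.4 yang 166.0 pos [470.3 201.6 133.9] tilt -0.9999
```

Request:
drive_tool --targets "68 -208 -15 -83.4 0.95;68 -208 -15 -83.4 0.95;68 -208 -15 -83.4 0.95;68 -208 -15 -83.4 0.95;68 -208 -15 -83.4 0.95"

```text
clock: 18.1
position: [0.6543, 0.0807, 0.1423]
eef_rot: [0.0, 0.851, -0.525, 0.0]
contact_force: [0.1, 0.4, 0.1]
width: 0.083
gripper_force: 0.0
```

```bash
python3 -c "
from h import *
go(656,85,150,69.4)"
```

```text
shift [-3.1 -3.4 -7.7] turn -42.7 yang -153.3 pos [654.3  80.7 142.3] tilt -1.0
```

Request:
drive_tool --targets "-2 -3 -8 -42.7 1;-2 -3 -8 -42.7 1;-2 -3 -8 -42.7 1;-2 -3 -8 -42.7 1;-2 -3 -8 -42.7 1"

```text
clock: 18.6
position: [0.6538, 0.0856, 0.1501]
eef_rot: [0.0, 0.984, -0.178, -0.0]
contact_force: [0.7, -0.7, 0.0]
width: 0.0875
gripper_force: 0.0
```

```bash
python3 -c "
from h import *
shot('wrist')
im,P=find('black_block_mid')
go(656,85,14,69.4)"
```

```text
black_block_mid 0.87 [237. 146.  48.  80.] z0.045 [658.6  84.2] [44. 75.] 68.8 mean [660.4  83.7  43.6] [38. 37. 40.]
shift [  2.3  -0.2 136.3] turn -0.5 yang -111.1 pos [653.8  85.6 150.3] tilt -1.0
```

Request:
drive_tool --targets "4 0 50 0 0.8;4 0 100 0 0.8;4 0 130 0 0.8;4 0 137 0 0.8;4 0 137 0 0.8"

```text
clock: 19.25
position: [0.6573, 0.084, 0.0129]
eef_rot: [0.001, 0.983, -0.182, -0.001]
contact_force: [-0.7, -0.5, 1.3]
width: 0.0702
gripper_force: 0.0
```

Request:
drive_tool --targets "0 0 0 0 0;0 0 0 0 0;0 0 0 0 0;0 0 0 0 0;0 0 0 0 0"

```text
clock: 19.75
position: [0.6583, 0.0845, 0.0152]
eef_rot: [-0.0, 0.983, -0.181, 0.001]
contact_force: [-2.1, 0.4, 6.2]
width: 0.0437
gripper_force: 30.0
```

Request:
drive_tool --targets "0 0 0 0 0;0 0 -5 0 0;0 0 -15 0 0;0 0 -25 0 0;0 0 -30 0 0"

```text
clock: 20.25
position: [0.6584, 0.0845, 0.0455]
eef_rot: [-0.0, 0.983, -0.181, 0.001]
contact_force: [-0.3, -0.8, -1.0]
width: 0.0442
gripper_force: 29.9
```

```bash
python3 -c "
from h import *
find('black_block_mid')
go(442.9,101.9,110,165.9)"
```

```text
black_block_mid 0.96 [216. 177.  88. 120.] z0.075 [667.9  81. ] [44. 56.] 69.0 mean [673.1  79.   73.8] [47. 46. 49.]
shift [-207.5   60.4  -65.2] turn 83.2 yang -110.9 pos [658.4  84.5  45.2] tilt -1.0
```

Request:
drive_tool --targets "0 0 -30 0 0;0 0 -65 0 0;-40 12 -65 8 0;-80 24 -65 16 0;-120 36 -65 24 0"

```text
clock: 20.85
position: [0.5311, 0.0932, 0.1085]
eef_rot: [0.0, 0.923, -0.385, -0.0]
contact_force: [-0.0, 0.9, -0.6]
width: 0.044
gripper_force: 29.9
```

```bash
python3 -c "
from h import *
go(442.9,101.9,110,165.9)"
```

```text
shift [-68.3  56.5  -1.5] turn 58.9 yang -135.2 pos [531.1  93.2 108.5] tilt -1.0
```

Request:
drive_tool --targets "-25 20 0 8 0;-50 40 0 16 0;-68 56 0 24 0;-68 56 0 32 0;-68 56 0 40 0"

```text
clock: 21.35
position: [0.4443, 0.1018, 0.1091]
eef_rot: [-0.0, 0.736, -0.676, 0.0]
contact_force: [0.3, -0.2, -0.9]
width: 0.0437
gripper_force: 29.9
```

```bash
python3 -c "
from h import *
go(442.9,101.9,110,165.9)"
```

```text
shift [-0.2  1.4 -0.9] turn 19.0 yang -175.1 pos [444.3 101.8 109.1] tilt -1.0
```

Request:
drive_tool --targets "0 1.4 0 8 0;0 1.4 0 16 0;0 1.4 0 19 0;0 1.4 0 19 0;0 1.4 0 19 0"

```text
clock: 21.85
position: [0.4436, 0.1015, 0.1088]
eef_rot: [-0.0, -0.617, 0.787, 0.0]
contact_force: [-0.2, -0.2, -1.4]
width: 0.0438
gripper_force: 29.9
```

```bash
python3 -c "
from h import *
im,P=find('black_block_mid'); save('w7.png',im)
for r in range(150,300,10): print(r,[tuple((P[r,c]*1e3).round().tolist()) for c in (240,280)])
go(442.9,101.9,26,165.9)
find('yellow_foot_mid','top')
im,P=find('cork_block_mid','top')
find('walnut_foot_mid','top')"
```

```text
black_block_mid 0.71 [455. 279.  12.  19.] z0.031 [329.6 170.1] [  9. 193.] 37.5 mean [292.5 218.5  55.2] [100.  60. 124.]
black_block_mid 0.65 [211. 177.  97. 120.] z0.138 [442.6  92. ] [55. 44.] 75.8 mean [441.3  86.9 137.1] [45. 44. 46.]
150 [(452.0, 56.0, 11.0), (417.0, 65.0, 10.0)]
160 [(454.0, 65.0, 11.0), (419.0, 74.0, 10.0)]
170 [(456.0, 74.0, 11.0), (421.0, 82.0, 11.0)]
180 [(447.0, 63.0, 107.0), (425.0, 68.0, 107.0)]
190 [(445.0, 63.0, 130.0), (426.0, 68.0, 128.0)]
200 [(446.0, 66.0, 137.0), (428.0, 70.0, 136.0)]
210 [(447.0, 70.0, 138.0), (429.0, 75.0, 138.0)]
220 [(448.0, 75.0, 138.0), (430.0, 80.0, 138.0)]
230 [(449.0, 80.0, 138.0), (431.0, 85.0, 137.0)]
240 [(451.0, 85.0, 137.0), (432.0, 90.0, 137.0)]
250 [(443.0, 69.0, 181.0), (431.0, 72.0, 182.0)]
260 [(444.0, 71.0, 183.0), (432.0, 74.0, 184.0)]
270 [(444.0, 74.0, 184.0), (433.0, 77.0, 184.0)]
280 [(456.0, 107.0, 137.0), (437.0, 111.0, 138.0)]
290 [(458.0, 111.0, 138.0), (438.0, 116.0, 138.0)]
shift [-0.2  0.8 82.8] turn 0.3 yang 166.2 pos [443.6 101.5 108.8] tilt -1.0
yellow_foot_mid 0.36 [276. 189.  91.  49.] z0.012 [ 449.  -182.4] [109. 212.] 0.7 mean [ 447.2 -172.3   10.4] [242.  42.  31.]
cork_block_mid 0.87 [332. 206.  34.  20.] z0.056 [ 450.1 -231.9] [42. 77.] 0.6 mean [ 449.9 -231.4   53.8] [250. 213. 129.]
cork_block_mid 0.73 [366.  92.  22.  27.] z0.036 [ 717.8 -317.3] [33. 55.] 35.3 mean [ 716.8 -316.5   33.7] [247. 204. 120.]
walnut_foot_mid 0.6 [292. 204.  24.  20.] z0.056 [ 449.1 -129. ] [45. 44.] 56.0 mean [ 448.5 -128.3   52.9] [129.  76.  39.]
```

View pics/w7.png

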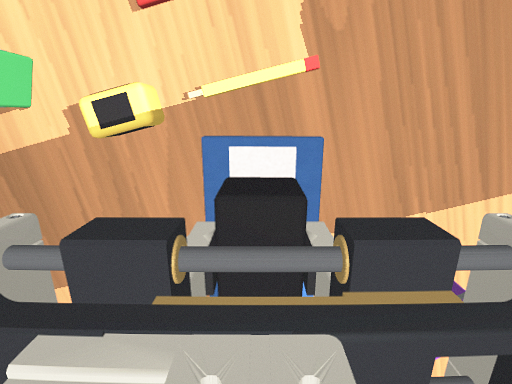

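The wrist view shows the black block level at (261,215), in line with the pad, whose far edge shows at (262,160). I'll lower it.

Request:
drive_tool --targets "1 0.8 35 0 0;1 0.8 65 0 0;1 0.8 76 0 0;1 0.8 79 0 0;1 0.8 79 0 0"

```text
clock: 22.75
position: [0.4427, 0.1008, 0.0297]
eef_rot: [-0.0, -0.617, 0.787, -0.0]
contact_force: [-0.6, -0.8, -0.0]
width: 0.0437
gripper_force: 29.9
```

Request:
drive_tool --targets "0 0 2 0 0;0 0 4 0 0;0 0 4 0 0;0 0 4 0 0"

```text
clock: 23.15
position: [0.4428, 0.1009, 0.0262]
eef_rot: [0.0, -0.617, 0.787, -0.0]
contact_force: [-0.6, -0.7, -0.5]
width: 0.0441
gripper_force: 29.9
```

Request:
drive_tool --targets "0 0 1 0 0;0 0 1 0 0;0 0 1 0 0.75;0 0 1 0 0.75;0 0 1 0 0.75"

```text
clock: 23.65
position: [0.4426, 0.1007, 0.0247]
eef_rot: [-0.0, -0.617, 0.787, 0.0]
contact_force: [-0.9, -1.2, 0.4]
width: 0.0618
gripper_force: 0.0
```

Request:
drive_tool --targets "0 0 0 0 0.75;0 0 -50 0 0.75;0 0 -100 0 0.75;0 0 -150 0 0.9;-50 -50 -180 0 1"

```text
clock: 24.15
position: [0.4812, 0.1238, 0.2015]
eef_rot: [0.005, -0.617, 0.787, -0.0]
contact_force: [2.5, 1.6, -0.7]
width: 0.0764
gripper_force: 0.0
```

Request:
drive_tool --targets "0 -200 0 0 1;0 -200 0 0 1;0 -200 0 0 1;0 -200 0 0 1;0 -200 0 0 1"

```text
clock: 24.65
position: [0.6802, 0.0747, 0.1911]
eef_rot: [-0.002, -0.616, 0.788, -0.0]
contact_force: [-1.5, 0.0, -1.2]
width: 0.0879
gripper_force: 0.0
```

```bash
python3 -c "
from h import *
im,P=find('yellow_foot_mid','top'); save('top2.png',im,1.5); pads(im,P)
for n in ('walnut_foot_mid','black_block_mid','cork_block_mid','white_foot_mid','green_block_mid'): find(n,'top')
go(449,-100,200,180)"
```

```text
yellow_foot_mid 0.56 [152. 192.  21.  19.] z0.055 [466.6 197.9] [43. 42.] 12.6 mean [466.6 197.2  52.5] [250. 229.   0.]
walnut_foot_mid 0.76 [292. 200.  25.  22.] z0.055 [ 449.  -129.4] [43. 46.] 26.9 mean [ 448.3 -128.7   52.7] [132.5  77.   40. ]
black_block_mid 0.91 [112. 256.  36.  41.] z0.046 [318.2 192.7] [ 77. 213.] 15.0 mean [298.1 268.   59.1] [181.  74. 228.]
black_block_mid 0.76 [185. 198.  35.  29.] z0.056 [443.5 102. ] [77. 44.] 75.7 mean [443.2 101.7  53.6] [32. 31. 33.]
black_block_mid 0.41 [280. 187.  89.  49.] z0.012 [ 449.  -182.3] [109. 212.] 0.7 mean [ 447.1 -173.6   10.3] [241.  42.  31.]
cork_block_mid 0.68 [333. 202.  36.  19.] z0.056 [ 450.1 -232. ] [42. 77.] 0.7 mean [ 449.8 -231.1   53.9] [249. 209. 126.]
cork_block_mid 0.57 [365.  92.  29.  26.] z0.036 [ 718.3 -317.5] [35. 56.] 33.4 mean [ 716.9 -316.7   33.6] [246. 200. 118.]
white_foot_mid 0.52 [292. 202.  24.  20.] z0.055 [ 449.  -129.7] [44. 45.] 72.3 mean [ 448.5 -128.8   52.7] [127.  74.  38.]
green_block_mid 0.86 [260. 110.  30.  34.] z0.046 [651.  -63.4] [45. 77.] 62.4 mean [650.  -63.1  43.8] [ 47. 232.  97.]
shift [226.1 178.1  -5.3] turn -13.8 yang 166.2 pos [676.  77. 195.] tilt -1.0
```

View pics/top2.png

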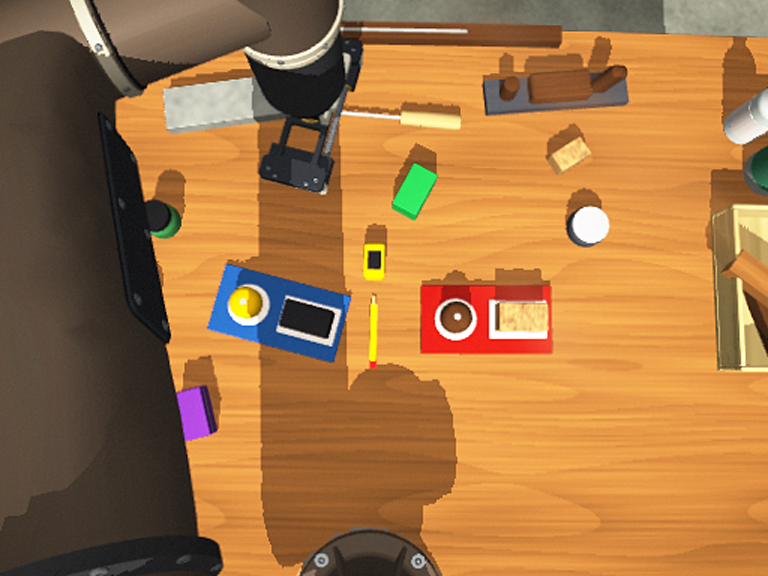

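The top view shows yellow, black and cork centred to about 1 mm. The walnut foot at (457,317) looks about 3.5 mm off along y. There's plenty of time, so I'll check it from near and mend it.

Request:
drive_tool --targets "256 171 0 -13.8 1;256 171 0 -13.8 1;256 171 0 -13.8 1;256 171 0 -13.8 1;256 171 0 -13.8 1"

```text
clock: 25.75
position: [0.4899, -0.0929, 0.1945]
eef_rot: [0.0, -0.707, 0.707, -0.0]
contact_force: [-0.4, -0.7, 1.7]
width: 0.0876
gripper_force: 0.0
```

```bash
python3 -c "
from h import *
go(449,-130,150,180)"
```

```text
shift [37.1 40.9 44.5] turn -0.0 yang 180.0 pos [489.9 -92.9 194.5] tilt -1.0
```

Request:
drive_tool --targets "20 20 20 0 1;37 41 44 0 1;37 41 44 0 1;37 41 44 0 1;37 41 44 0 1"

```text
clock: 26.25
position: [0.4518, -0.1286, 0.1512]
eef_rot: [0.001, -0.707, 0.707, -0.001]
contact_force: [0.1, -0.0, 0.4]
width: 0.0877
gripper_force: 0.0
```

```bash
python3 -c "
from h import *
shot('wrist')
im,P=find('walnut_foot_mid'); save('w8.png',im); pads(im,P)
g=(im.min(-1)>130)&(abs(P[...,2]-.01)<.006); p=P[g]*1e3; p=p[(abs(p[:,0]-448)<36)&(p[:,1]>-168)&(p[:,1]<-95)]
print('round ring',p.min(0).round(1),p.max(0).round(1))
A=np.c_[p[:,:2],np.ones(len(p))]
h=cv2.convexHull(p[:,:2].astype(np.float32)); print(cv2.minEnclosingCircle(h))
go(449,-130,27,180)"
```

```text
walnut_foot_mid 0.92 [237. 168.  52.  46.] z0.054 [ 450.2 -130.8] [46. 44.] 12.7 mean [ 450.1 -131.8   52.5] [112.  76.  54.]
round ring [ 414.9 -164.8    7.9] [ 481.1 -112.2   12.3]
((448.2047119140625, -131.52114868164062), 33.42298126220703)
shift [  1.7   2.7 123.8] turn -0.0 yang 180.0 pos [ 451.5 -128.3  150.8] tilt -1.0
```

View pics/w8.png

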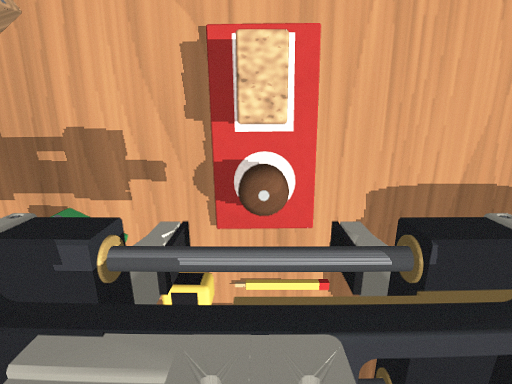

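From near, the walnut foot at (263,190) is only about 2 mm off the pad centre and upright, and the cork is well inside its pad. The gripper touches nothing, so I'm handing it in.

```bash
python3 -c "
from h import *
print(env.finish_job())"
```

```text
the job is handed in; nothing more can be done
None
```

Both kits are made up and handed in at about 26 s of the 128 s allowed. Walnut foot and cork block are on the red board, yellow foot and black block on the blue board, each within about 2 mm of its pad centre; the white foot and green block were left where they were.

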